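# Lock the pickle press down with its T-rod

### The job

Put the mushroom press under pressure: take the T-handled rod out of the small glass, pass its toggle down through the slot in the press lid (the slide-in lid has jammed a little short of home, so feel for the slot with a light touch), push it down against the sprung press bar, give it a quarter turn clockwise, and let it rise into its seat under the lid so that it holds by itself. Never force the rod against the press, and knock nothing over.

Things in the scene. Friction and masses are not known exactly. Their poses are not given: they have to be found in the camera images.
- press: Clear plastic tub, 150 (x) x 132 (y) x 115 mm high, fixed on the table, two mushrooms inside under a steel plate. Origin: centre of its underside, z up. A light-wood lid (144 x 118 x 5 mm, underside z = 104) slides home towards the tub's own +x in grooves under clear side lips (|y| 52 to 66, tops z = 115). The open end, where the lid's pull ridge sticks up 7 mm, is -x.
- slot_home (a point): Point fixed to the tub, 109 mm up on its axis: where the centre of the lid's slot (12 mm along x, 34 mm along y, at the lid's top face) would be with the lid fully home; axes as the tub's. The lid is jammed 3 to 33 mm short of home, so the slot lies that far from here towards the tub's -x (not measured; no play in y). Pressed, the lid bends 1 mm per 8 N, at most 4 mm; over 25 N cracks it.
- bar_free (a point): Point fixed to the tub, 91.5 mm up, 18 mm from its axis towards -x: centre of the flat top of the free press bar, a steel bar 70 (x) x 34 (y) mm on springs under the lid, reaching below the slot wherever the lid stands. It takes 6 N to start it down and 0.8 N more per mm; 13 mm of travel in all.
- seat_home (a point): Point fixed to the tub on its axis at the lid's underside, 104 mm up. Under the lid, across the slot (along x; it shifts with the lid), a 13 mm wide seat takes the toggle. Clockwise from above, the toggle passes under 4 mm ridges (its top must be below 100 mm) to 12 mm stops at a quarter turn; let up, it rises between them to the lid. Anticlockwise the stops block it.
- rod: T-handled press rod, 73 mm, about 80 g. Origin: centre of the foot's flat end; z up to the handle, x along handle and toggle (same turned half round). Foot 9 mm across to z = 7; toggle bar 28 (x) x 9 x 9 mm, z = 7 to 16; stem 8 mm across; dark wooden handle bar 64 (x) x 16 (y) x 28 mm, z = 45 to 73. Hangs upright in the glass at first. Locked: origin about 88 mm above the tub's underside.
- glass: Small clear glass, 49 mm across, 62 mm high, loose on the table, holding the rod. Origin: centre of its underside.
- soy: Bottle of dark sauce with yellow cap, 58 mm across, 207 mm high, standing at the back of the table. Origin: centre of its underside, z up.
- fish: Slim bottle of red sauce with yellow cap, 47 mm across, 188 mm high, standing at the back. Origin: centre of its underside, z up.
- pepper: Spice jar with dark cap, 44 mm across, 96 mm high, standing at the back. Origin: centre of its underside, z up.
Not all that is in view belongs to the job. What is shaped like the fish but blue or green is not meant.

How it is judged (in metres and radians):
On the way:
1. the rod's toggle has been passed through the slot and pushed below the lid (z of rod in the frame of press between 0.07 and 0.087 m and x of rod in the frame of press between -0.037 and 0.003 m and y of rod in the frame of press between -0.01 and 0.01 m), for 0.1 s.
At the end, for the whole second after the job is handed in: Rod released, upright within 0.15 rad; toggle under the lid, along the press's x within 0.2 rad and risen into its seat (origin 85.5 to 92 mm above the press's underside; x -37 to 3, y within 8 mm of its axis), spring-loaded over 2 N, at rest; glass, bottles, jar within 0.2 rad of upright (z of rod in the frame of press between 0.0855 and 0.092 m and x of rod in the frame of press between -0.037 and 0.003 m and y of rod in the frame of press between -0.008 and 0.008 m and angle between the x axis of rod and the x axis of press, either way round below 0.2 rad and angle between rod's own z axis and vertical below 0.15 rad and contact force between rod and press above 2 N and linear speed of rod below 0.01 m/s and angle between each of glass, soy, fish, pepper's own z axis and vertical below 0.2 rad); the robot touches nothing.
It fails at once if the rod is pressed against the press (lid, press bar or tub) with more than 25 N (contact force between rod and press above 25 N).
It fails at once if the small glass is tipped over (tilted more than 0.5 rad) (angle between glass's own z axis and vertical above 0.5 rad).
It fails at once if the dark-sauce bottle is tipped over (tilted more than 0.5 rad) (angle between soy's own z axis and vertical above 0.5 rad).
It fails at once if the red-sauce bottle is tipped over (tilted more than 0.5 rad) (angle between fish's own z axis and vertical above 0.5 rad).
It fails at once if the spice jar is tipped over (tilted more than 0.5 rad) (angle between pepper's own z axis and vertical above 0.5 rad).
It also fails if it takes over 58 s, if anything falls off the work surface, if the arm or the gripper's body presses on something with over 40 N, if the wrist force passes 120 N, or if a joint passes its speed limit or range.

### The arm

A 7-joint arm with a two-finger parallel gripper is mounted at the origin on the work surface; the furniture and walls round the work are solid. World frame = base frame: x ahead of the robot, y to its left, z up, the work surface at z = 0. Lengths are in mm, angles in degrees, forces in N, time in s.
With the tool pointing down it reaches from about 350 to 775 mm from the base axis. Payload 3.1 kg.
Tool frame: the origin (TCP) lies midway between the tips of the shut fingers; the grasp point (between the pads) lies manip.pinch_z behind it (manip.pinch_z is the distance from the TCP to the grasp point, in mm); z points along the fingers, y is the line along which they close (so a half turn about z gives the same grasp; the last joint's range is limited). The gripper opens to 85 mm and grips with 20 to 120 N. Pads are 22 mm wide; open, the fingers measure 114 mm over their backs; the gripper's body (76 mm by 85 mm) begins 54 mm behind the grasp point. The pads swing forward as they close: fully open they stand 13 mm farther back than shut.
Start: joints at [-74.353, 17.813, 0.802, 86.603, -0.252, 75.585, -1.558], TCP at [170.267, 522.997, 231.304] pointing down, gripper open.
Joint ranges: [-154.91, 154.91], [-16.99, 109.72], [-72.82, 74.43], [7.12, 147.25], [-82.49, 262.49], [11.32, 116.49], [-174.64, 174.64]. Speed limits (degrees/s): [159.86, 159.86, 180, 180, 180, 180, 180].

### API

Orientations are given as a 3x3 rotation matrix whose columns are the frame's x, y, z axes.
In Python, from plant import telemetry, get_image, get_calibration, sign_off, regions_of, mark_of, manip gives the robot as it stands.
- The arm moves only by the shell command python3 -m inch FILE [FORCE], which reads ROWS from the file FILE. ROWS is a JSON object whose key "plan" holds a list of rows, 1 to 20 of them, each of 7 numbers: dx, dy, dz in mm, then a rotation vector rx, ry, rz in degrees, then the finger opening in mm; each row shifts and turns the commanded pose from where the row before left it, along the tool's axes as they then stand; what a row does not reach is not made up. A row lasts 1/8 s, in which the tool goes at most 62.5 mm and 10.7 degrees, less where a joint would pass 70% of its speed; a pose out of reach is approached as far as the arm can. The fingers move at their own pace and stop on an object; FORCE is the grip in N (left out, the last holds). Time passes only in rows, so rows that do not move let the fingers close. It prints the time, the measured TCP pose, the force, the opening and the grip force at its end. Input that does not fit is refused with a message, and nothing moves.
- telemetry.state(): the state, without advancing time (a new reading comes with each control period).
- get_image(name): name is "scene" or "top" or "wrist"; returns (picture, depth): 480x640x3 uint8, red, green, blue; 480x640 float32, mm along the optical axis (not along the pixel's ray), 0 where there is no reading.
- get_calibration(name): a dict with "K" (3x3 intrinsics, pixels), "eye" and "rotation" of the camera in the world; the wrist camera has in their place "T_tool_cam" (4x4, takes a point from camera to tool coordinates, whose origin is the TCP and whose axes are the flange's). Camera axes: x right, y up, looking along -z (the intrinsics and any distortion apply to the point x, -y, -z); pixel columns grow to the right and rows downward; lengths in mm; the calibration is good to about 2 mm. A picture is of the moment at which its call begins: read the wrist's pose just before it. get_calibration takes no time and is no camera call.
- sign_off(): hands the job in; it is judged then, once.
Trained networks look in the newest picture that a camera, given by its name, has taken for a name from the list of things; names that differ only in an ending like _2 or _b are one class to them, and where a whole thing is asked for, a point or a joint stands for the part that bears it (a point fixed in the world has none). Each returns a list of dicts, best first, with "conf" (0 to 1); they miss things now and then, are a little off and sometimes report something else, mostly with a low value. They report only what shows in the picture. A call takes as long as a camera call. They do not tell look-alikes from the thing itself.
- regions_of(camera, query): "region" (480x640 bool, what is visible of it).
- mark_of(camera, query): "location" ([x, y, z] in mm, in world coordinates, good to about 4 mm: a listed point, or the origin of a listed thing).
The state is a dict: "t": time; "q": joint angles; "qvel": joint speeds; "joint_torque": joint torques, N m; "tcp_pos": TCP position; "orientation": TCP orientation; "ft_force": force on the tool from outside, world axes, zero at the start; "torque": the same for the moment, N m; "width": finger opening in mm; "grip_force": force on a finger pad.
Only numpy, scipy, OpenCV 4.12 (cv2) and the standard library are available. Lean on these libraries where they do the work, as an engineer would, in place of code of your own. Each camera call takes 0.05 s, during which the arm holds its last target. There are 200 camera calls.

## Working session

There is one attempt and no reset: what is moved stays moved. The work goes in short steps, Python scripts to look and compute and a shell command to move; the robot and the scene stay as the last step left them, time stands still between calls to the robot, and variables do not carry over. Pictures are saved under pics/ and viewed, at most 10 in all, crops included, and the job is handed in when it is done.

```bash
mkdir -p pics; ls
python3 - <<'E'
from plant import *
import cv2,numpy as np
s=telemetry.state();print(s['t'],s['tcp_pos'],np.round(s['orientation'],3).tolist(),s['width'],manip.pinch_z)
ims=[]
for c in ['scene','top']:
    p,d=get_image(c);ims.append(p)
    np.savez('/tmp/'+c,p=p,d=d)
    cal=get_calibration(c);print(c,cal)
    for n in ['press','slot_home','bar_free','seat_home','rod','glass','soy','fish','pepper']:
        print(n,[(np.round(m['location'],0).tolist(),round(m['conf'],2)) for m in mark_of(c,n)[:3]])
cv2.imwrite('pics/a.png',cv2.cvtColor(ims[0],cv2.COLOR_RGB2BGR))
cv2.imwrite('pics/b.png',cv2.cvtColor(ims[1],cv2.COLOR_RGB2BGR))
E
```

```text
pics
0.0 [170.07087564 522.2840925  230.21245875] [[-0.951, 0.31, -0.001], [0.31, 0.951, -0.002], [-0.0, -0.002, -1.0]] 85.55141286277531 18.700000000000003
scene {'K': array([[448.99904775,   0.        , 313.04697189],
       [  0.        , 448.99904775, 235.76567941],
       [  0.        ,   0.        ,   1.        ]]), 'eye': array([  -3.26372227, -502.13706278,  623.13427609]), 'rotation': array([[ 0.62433377,  0.48005088, -0.61624548],
       [-0.78091779,  0.4031089 , -0.47714843],
       [ 0.01935852,  0.77913694,  0.62655477]])}
press [([510.0, -171.0, -1.0], 0.7)]
slot_home [([512.0, -173.0, 110.0], 0.91)]
bar_free [([486.0, -168.0, 92.0], 0.86)]
seat_home [([506.0, -170.0, 104.0], 0.79), ([450.0, 68.0, 16.0], 0.38)]
rod [([452.0, 70.0, 15.0], 0.92)]
glass [([448.0, 68.0, -1.0], 0.98)]
soy [([688.0, -34.0, 0.0], 0.74)]
fish [([343.0, 41.0, -2.0], 0.86), ([579.0, -28.0, -0.0], 0.72), ([682.0, 39.0, -2.0], 0.59)]
pepper [([679.0, -124.0, -1.0], 0.68)]
top {'K': array([[594.27963527,   0.        , 324.75911619],
       [  0.        , 594.27963527, 239.74512018],
       [  0.        ,   0.        ,   1.        ]]), 'eye': array([393.68997175,   6.66462528, 993.39343897]), 'rotation': array([[ 0.02012907,  0.98833028, -0.15099031],
       [-0.99497438,  0.03461821,  0.09395512],
       [ 0.0980857 ,  0.14834026,  0.98406014]])}
press [([513.0, -171.0, -5.0], 0.57)]
slot_home [([505.0, -172.0, 108.0], 0.81)]
bar_free [([491.0, -168.0, 92.0], 0.84), ([445.0, 70.0, 3.0], 0.34)]
seat_home [([504.0, -171.0, 110.0], 0.49)]
rod [([449.0, 70.0, 16.0], 0.75)]
glass [([446.0, 68.0, -1.0], 0.55)]
soy [([691.0, -30.0, 0.0], 0.74)]
fish [([583.0, -27.0, -0.0], 0.96), ([679.0, 38.0, 2.0], 0.64), ([343.0, 41.0, -2.0], 0.56)]
pepper [([677.0, -119.0, 2.0], 0.72)]
```

View pics/a.png

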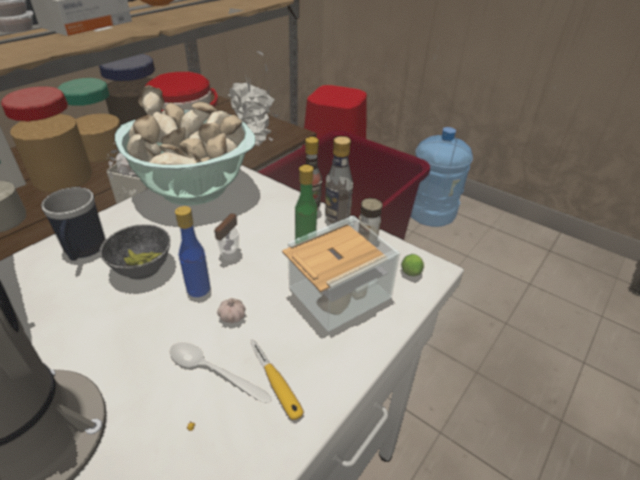

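View pics/b.png

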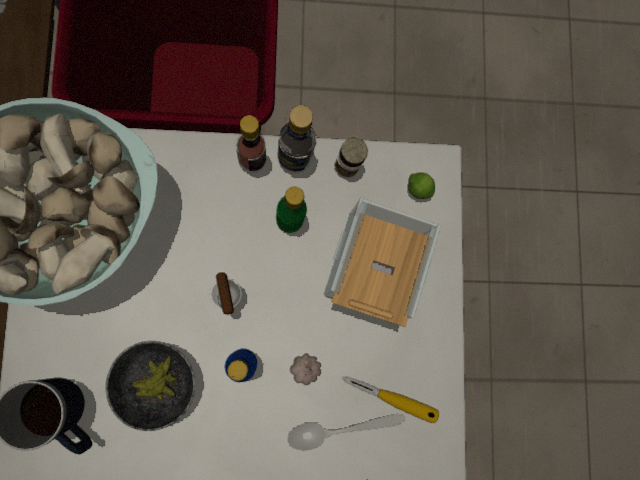

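The scene picture shows the rod in its glass at (228,235), the press at (340,265), and green and blue lookalikes at (305,205) and (193,255). The top picture shows the handle at (225,293), the slot at (383,268), and the ridge towards the bottom of the image, so tub +x points roughly to world +x.

```bash
cat > h.py <<'E'
import numpy as np,cv2
from plant import *
def cam(c,pose=None):
    k=get_calibration(c)
    if c=='wrist':
        T=k['T_tool_cam'];R=pose[1]@T[:3,:3];e=pose[0]+pose[1]@T[:3,3]
    else: R=np.array(k['rotation']);e=np.array(k['eye'])
    return k['K'],R,e
def onplane(px,z,C):
    K,R,e=C;px=np.atleast_2d(px).astype(float)
    v=np.c_[(px[:,0]-K[0,2])/K[0,0],-(px[:,1]-K[1,2])/K[1,1],-np.ones(len(px))]@R.T
    return e+v*((z-e[2])/v[:,2])[:,None]
def pts(d,mask,C):
    K,R,e=C;r,c=np.nonzero(mask&(d>0));z=d[r,c]
    return e+np.c_[(c-K[0,2])/K[0,0]*z,-(r-K[1,2])/K[1,1]*z,-z]@R.T
def rect(P):
    (c,s,a)=cv2.minAreaRect(P[:,:2].astype(np.float32));return np.round(c,1),np.round(s,1),round(a,1)
E
python3 - <<'E'
from h import *
C=cam('top');f=np.load('/tmp/top.npz');p,d=f['p'],f['d']
hsv=cv2.cvtColor(p,cv2.COLOR_RGB2HSV)
def blob(m,seed):
    n,l,st,ce=cv2.connectedComponentsWithStats(m.astype(np.uint8));ok=[i for i in range(1,n) if st[i,4]>15]
    i=min(ok,key=lambda i:np.hypot(*(ce[i]-seed)));print('blob',st[i],ce[i].round(1));return l==i
lid=blob((hsv[...,1]>70)&(hsv[...,2]>120)&(np.arange(640)[None]>325)&(np.arange(480)[:,None]>195)&(np.arange(480)[:,None]<330)&(hsv[...,0]<25),(383,265))
r,c=np.nonzero(lid);P=onplane(np.c_[c,r],109,C);print('lid',rect(P), 'zs',np.percentile(pts(d,lid,C)[:,2],[5,50,95]))
h=blob((p.sum(2)<220)&(hsv[...,0]<20)&(hsv[...,1]>80)&(abs(np.arange(640)[None]-225)<30)&(abs(np.arange(480)[:,None]-293)<35),(225,293))
Q=pts(d,h,C);print('handle z',np.percentile(Q[:,2],[5,50,95]))
r,c=np.nonzero(h);print('handle',rect(onplane(np.c_[c,r],np.percentile(Q[:,2],80),C)))
sl=(cv2.cvtColor(p,cv2.COLOR_RGB2GRAY)<125)&cv2.erode(cv2.morphologyEx(lid.astype(np.uint8),cv2.MORPH_CLOSE,np.ones((25,25))),np.ones((9,9))).astype(bool)
print(sl.sum(),p[268,383],p[260,383]);
sl=np.zeros_like(lid);sl[262:276,370:397]=~lid[262:276,370:397];r,c=np.nonzero(sl);print('slot',len(r),onplane([[c.mean(),r.mean()]],109,C),rect(onplane(np.c_[c,r],109,C)))
E
```

```text
blob [ 331  214   97  113 6273] [381.6 270. ]
lid (array([ 488. , -166.3]), array([117.9, 144. ]), 72.9) zs [105.65503289 108.26714944 112.13578836]
blob [217 273  16  41 415] [224.5 293.3]
handle z [83.98059856 88.31637412 91.14212844]
handle (array([446.4,  69.8]), array([62.2, 15.4]), 13.7)
3782 [123 118 119] [160 120  73]
slot 178 [[ 490.1610718  -167.29198897  109.        ]] (array([ 490.7, -166.6]), array([34.3, 12.6]), 72.3)
```

```bash
echo '{"plan": [[0,0,-10,0,0,0,85],[0,0,-20,0,0,0,85],[-20,-17,0,0,0,0,85],[-30,-26,0,0,0,0,85],[-34,-29,0,0,0,0,85],[-34,-29,0,0,0,0,85],[-34,-29,0,0,0,0,85],[-34,-29,0,0,0,0,85],[-34,-29,0,0,0,0,85],[-34,-29,0,0,0,0,85],[-34,-29,0,0,0,0,85],[-34,-29,0,0,0,0,85],[-34,-29,0,0,0,0,85],[-30,-25,0,0,0,0,85],[-17,-16,0,0,0,0,85],[0,0,10,0,0,-10.6,85],[0,0,30,0,0,-10.6,85],[0,0,30,0,0,-10.6,85],[0,0,0,0,0,0,85]]}' > next.json && python3 -m inch next.json
python3 - <<'E'
from h import *
s=telemetry.state();P=(np.array(s['tcp_pos']),np.array(s['orientation']))
p,d=get_image('wrist');C=cam('wrist',P);print(np.round(P[1],3).tolist(),s['q'],s['ft_force'])
hsv=cv2.cvtColor(p,cv2.COLOR_RGB2HSV)
for m in regions_of('wrist','rod')[:1]:
    M=m['region'];r,c=np.nonzero(M);print(m['conf'],c.mean(),r.mean(),M.sum())
    Q=pts(d,M,C);Q=Q[(Q[:,2]>80)&(Q[:,2]<100)];print(len(Q),np.median(Q[:,2]),rect(Q) if len(Q) else 0)
print([(np.round(m['location'],1),m['conf']) for m in mark_of('wrist','rod')[:1]])
cv2.imwrite('pics/c.png',cv2.cvtColor(p,cv2.COLOR_RGB2BGR))
E
```

```text
t: 3.38
tcp_pos: [445.1, 69.9, 190.1]
orientation: [[-0.972, -0.236, -0.004], [-0.236, 0.972, -0.001], [0.004, 0.0, -1.0]]
ft_force: [-1.1, -1.5, 0.4]
width: 85.1
grip_force: 0.0
[[-0.972, -0.236, -0.004], [-0.236, 0.972, -0.001], [0.004, 0.0, -1.0]] [-34.45348118   8.23199685  26.23002847 105.63001702  -3.91239844
  67.26740739  96.7075079 ] [-1.05955976 -1.54834173  0.4134181 ]
0.74 47.28715547617898 235.85857025631125 20717
3723 87.32421186109144 (array([ 525.7, -106.2]), array([ 20.2, 150.1]), 80.3)
[(array([448.4,  74. ,  10.5]), 0.95)]
```

View pics/c.png

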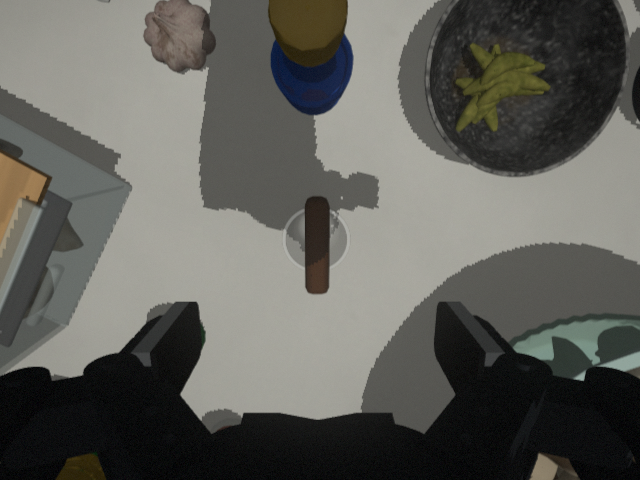

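The handle is at (317,245), upright in the image and aligned with the fingers. The blue bottle's cap is at (308,25), on the camera's side, so I'll check clearance.

Run:
```python
from h import *
p=cv2.cvtColor(cv2.imread('pics/c.png'),cv2.COLOR_BGR2RGB)
s=telemetry.state();P=(np.array(s['tcp_pos']),np.array(s['orientation']));C=cam('wrist',P)
M=np.zeros((480,640),bool);M[190:300,298:338]=p[190:300,298:338].max(2)<110
M[190:300,298:338]&=(p[190:300,298:338,0].astype(int)>p[190:300,298:338,2]*1.3)
M=cv2.morphologyEx(M.astype(np.uint8),cv2.MORPH_OPEN,np.ones((7,7)))
r,c=np.nonzero(M);print(len(r),c.min(),c.max(),r.min(),r.max())
W=onplane(np.c_[c,r],90,C);print('handle',rect(W))
print('in tool',((np.r_[rect(W)[0],90]-P[0])@P[1]).round(1))
print('cam in tool',get_calibration('wrist')['T_tool_cam'].round(3).tolist())
print('blue cap',onplane([[308,28]],188,C),'eye',C[2])
```

```text
2019 305 328 200 292
handle (array([452.3,  71.9]), array([62. , 14.7]), 13.1)
in tool [ -4.3   0.4 102.9]
cam in tool [[-0.001, 0.966, 0.258, 64.123], [1.0, 0.001, -0.001, 0.834], [-0.001, 0.258, -0.966, -142.542], [0.0, 0.0, 0.0, 1.0]]
blue cap [[351.07676512  44.69624393 188.        ]] eye [384.96143961  55.9617739  335.28470968]
```

The camera would pass close to the bottle, and the later yaw would exceed joint 7's range. I'll turn the tool half round and look again.

```bash
echo '{"plan": [[0,0,0,0,0,10.6,85],[0,0,0,0,0,10.6,85],[0,0,0,0,0,10.6,85],[0,0,0,0,0,10.6,85],[0,0,0,0,0,10.6,85],[0,0,0,0,0,10.6,85],[0,0,0,0,0,10.6,85],[0,0,0,0,0,10.6,85],[0,0,0,0,0,10.6,85],[0,0,0,0,0,10.6,85],[0,0,0,0,0,10.6,85],[0,0,0,0,0,10.6,85],[0,0,0,0,0,10.6,85],[0,0,0,0,0,10.6,85],[0,0,0,0,0,10.6,85],[0,0,0,0,0,10.6,85],[0,0,0,0,0,10.4,85],[0,0,0,0,0,0,85],[0,0,0,0,0,0,85]]}' > next.json && python3 -m inch next.json
python3 - <<'E'
from h import *
s=telemetry.state();P=(np.array(s['tcp_pos']),np.array(s['orientation']));print(s['q'])
p,d=get_image('wrist');C=cam('wrist',P)
M=(p.max(2)<110)&(p[...,0].astype(int)>p[...,2]*1.3)
K=np.zeros_like(M);K[170:310,270:360]=1;M&=K
M=cv2.morphologyEx(M.astype(np.uint8),cv2.MORPH_OPEN,np.ones((7,7)))
r,c=np.nonzero(M);print(len(r),c.min(),c.max(),r.min(),r.max())
W=onplane(np.c_[c,r],90,C);print('handle',rect(W),'in tool',((np.r_[rect(W)[0],90]-P[0])@P[1]).round(1))
print(np.median(pts(d,M>0,C)[:,2]))
cv2.imwrite('pics/d.png',cv2.cvtColor(p,cv2.COLOR_RGB2BGR))
E
```

```text
t: 5.9
tcp_pos: [447.3, 70.4, 192.2]
orientation: [[0.971, 0.24, 0.002], [0.24, -0.971, 0.001], [0.002, -0.0, -1.0]]
ft_force: [-0.3, -0.6, 0.0]
width: 85.2
grip_force: 0.0
[-51.30362808   9.54734133  45.85898494 105.92953679  -7.4402931
  67.4646406  -79.09798963]
2061 307 329 190 283
handle (array([451.3,  72.1]), array([61.7, 14.3]), 13.5) in tool [  4.1  -0.6 102.2]
89.08275340978494
```

```bash
echo '{"plan": [[4,-0.6,20,0,0,0,85],[0,0,30,0,0,0,85],[0,0,30,0,0,0,85],[0,0,24,0,0,0,85],[0,0,14,0,0,0,85],[0,0,6,0,0,0,85],[0,0,0,0,0,0,85],[0,0,0,0,0,0,50],[0,0,0,0,0,0,30],[0,0,0,0,0,0,14],[0,0,0,0,0,0,10],[0,0,0,0,0,0,10],[0,0,0,0,0,0,10],[0,0,0,0,0,0,10]]}' > next.json && python3 -m inch next.json 70
```

```text
t: 7.7
tcp_pos: [450.8, 71.5, 67.5]
orientation: [[0.971, 0.238, 0.001], [0.238, -0.971, -0.0], [0.001, 0.0, -1.0]]
ft_force: [-0.2, -0.4, 3.8]
width: 14.4
grip_force: 69.2
```

```bash
echo '{"plan": [[0,0,-8,0,0,0,10],[0,0,-16,0,0,0,10],[0,0,-20,0,0,0,10],[0,0,-25,0,0,0,10],[0,0,-30,0,0,0,10],[0,0,-30,0,0,0,10],[0,0,-20,0,0,0,10],[-2,20,-11,0,0,0,10],[-2,30,0,0,0,0,10],[-2,30,0,0,0,0,10],[-2,30,0,0,0,0,10],[-2,30,0,0,0,0,10],[-2,30,0,0,0,0,10],[-2,30,0,0,0,0,10],[-2.5,25,0,0,0,0,10],[0,15,0,0,0,0,10],[0,0,0,0,0,0,10],[0,0,0,0,0,0,10]]}' > next.json && python3 -m inch next.json
echo '{"plan": [[0,0,0,0,0,-6,10],[0,0,0,0,0,-10,10],[0,0,0,0,0,-10,10],[0,0,0,0,0,-10,10],[0,0,0,0,0,-10,10],[0,0,0,0,0,-8,10],[0,0,0,0,0,-5,10],[0,0,0,0,0,0,10],[0,0,0,0,0,0,10]]}' > next.json && python3 -m inch next.json
python3 - <<'E'
from h import *
s=telemetry.state();P=(np.array(s['tcp_pos']),np.array(s['orientation']));print(s['q'])
p,d=get_image('wrist');np.savez('/tmp/w1',p=p,d=d,t=P[0],R=P[1])
for n in ['slot_home','rod']:print(n,[(np.round(m['location'],1),round(m['conf'],2)) for m in mark_of('wrist',n)[:1]])
cv2.imwrite('pics/e.png',cv2.cvtColor(p,cv2.COLOR_RGB2BGR))
E
```

```text
t: 9.95
tcp_pos: [491.5, -164.2, 227.5]
orientation: [[0.971, 0.239, 0.0], [0.239, -0.971, 0.001], [0.0, -0.001, -1.0]]
ft_force: [0.9, -0.0, -1.4]
width: 14.3
grip_force: 68.9
t: 11.08
tcp_pos: [491.5, -164.6, 227.4]
orientation: [[0.296, 0.955, 0.0], [0.955, -0.296, 0.0], [0.0, -0.0, -1.0]]
ft_force: [-1.1, -0.5, -1.5]
width: 14.6
grip_force: 68.9
[-15.65270599  16.63081976  41.17057306  93.04273466 -11.29217635
  74.5826468   10.1081989 ]
slot_home [(array([ 508.4, -168.1,  106.3]), 0.96)]
rod [(array([ 487.6, -165.7,  172.3]), 0.64)]
```

View pics/e.png

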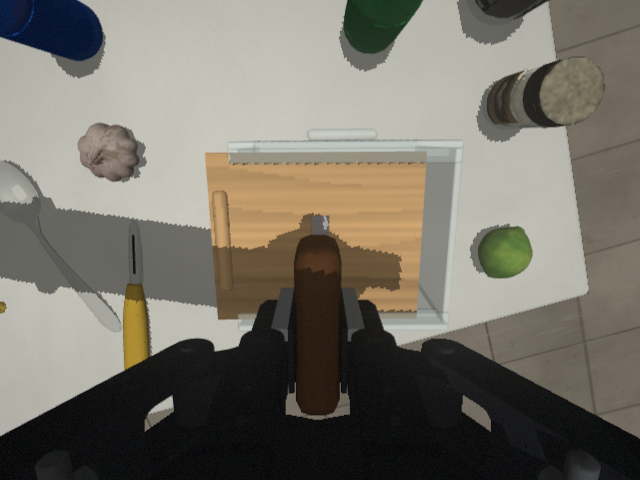

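The picture shows the handle at (318,250) covering most of the slot. The slot's far end is visible at (321,222), and the lid spans columns 206 to 427.

Run:
```python
from h import *
f=np.load('/tmp/w1.npz');p=f['p'];P=(f['t'],f['R']);C=cam('wrist',P)
tool=lambda px,z:((onplane(px,z,C)-P[0])@P[1]).round(1)
hsv=cv2.cvtColor(p,cv2.COLOR_RGB2HSV)
for r in (216,220,224,228):print(r,hsv[r,306:336,1].tolist())
print([int(x) for x in hsv[208:236,321,1]])
w=(hsv[...,1]>70)&(hsv[...,0]<25)
for r in (175,190):
    c=np.nonzero(w[r,150:500])[0]+150;print(r,c.min(),c.max(),tool([[c.min(),r],[c.max(),r]],109).tolist())
for c in (240,270,360,390):
    r=np.nonzero(w[120:340,c])[0]+120;print(c,r.min(),r.max(),tool([[c,r.min()],[c,r.max()]],109).tolist())
print('slot end',tool([[312,215],[321,214],[330,215]],109).tolist())
print('handle ends',tool([[318,236],[318,414],[294,300],[342,300]],250).tolist())
# line fit of left/right lid edge
L=[(np.nonzero(w[r,190:300])[0].min()+190,r) for r in range(160,310,5)]
q=tool(L,109);print('edge fit deg',np.degrees(np.arctan(np.polyfit(q[:,0],q[:,1],1)[0])))
```

```text
216 [111, 115, 116, 111, 105, 71, 33, 33, 30, 35, 33, 33, 33, 30, 33, 33, 31, 21, 21, 22, 38, 38, 58, 116, 116, 114, 113, 116, 114, 116]
220 [115, 121, 114, 114, 108, 60, 20, 22, 20, 22, 20, 19, 22, 17, 20, 19, 17, 22, 14, 9, 8, 12, 51, 114, 118, 115, 115, 116, 115, 117]
224 [114, 111, 111, 117, 112, 58, 14, 16, 14, 16, 16, 22, 24, 16, 16, 16, 14, 9, 9, 8, 9, 11, 23, 115, 115, 116, 115, 114, 116, 115]
228 [119, 116, 115, 119, 114, 78, 19, 16, 17, 19, 17, 19, 16, 19, 19, 22, 16, 14, 8, 8, 8, 19, 49, 116, 115, 116, 117, 116, 116, 115]
[116, 116, 118, 114, 116, 117, 116, 104, 33, 14, 19, 19, 19, 22, 17, 16, 16, 19, 16, 17, 22, 14, 17, 17, 19, 23, 36, 100]
175 207 425 [[43.2, -72.3, 118.4], [43.2, 71.0, 118.4]]
190 208 424 [[33.4, -72.3, 118.4], [33.3, 71.0, 118.4]]
240 164 312 [[50.3, -50.2, 118.4], [-54.6, -55.6, 118.4]]
270 163 299 [[51.0, -30.6, 118.4], [-44.5, -33.6, 118.4]]
360 163 336 [[50.9, 28.1, 118.4], [-73.7, 31.5, 118.3]]
390 163 311 [[50.9, 47.7, 118.4], [-53.8, 52.6, 118.4]]
slot end [[16.5, -3.4, 118.4], [17.2, 2.7, 118.4], [16.5, 8.8, 118.4]]
handle ends [[36.9, 0.6, -22.6], [-28.7, 0.6, -22.6], [15.2, -7.3, -22.6], [15.2, 8.5, -22.6]]
edge fit deg -0.5192434474779216
```

Run:
```python
from h import *
f=np.load('/tmp/w1.npz');p=f['p'];P=(f['t'],f['R']);C=cam('wrist',P)
tool=lambda px,z:((onplane(px,P[0][2]-z,C)-P[0])@P[1]).round(1).tolist()
print('front bottom',tool([[318,236]],5),'front top cand',tool([[318,r] for r in (262,266,270,274)],-22.5))
print('back',tool([[318,410],[318,414]],-22.5),tool([[318,414]],-15))
cv2.imwrite('pics/f.png',cv2.cvtColor(cv2.resize(p[200:430,250:390],None,fx=2.5,fy=2.5),cv2.COLOR_RGB2BGR))
```

```text
front bottom [[30.0, 0.7, 5.0]] front top cand [[28.3, 0.6, -22.5], [26.9, 0.6, -22.5], [25.6, 0.6, -22.5], [24.2, 0.6, -22.5]]
back [[-27.1, 0.6, -22.5], [-28.8, 0.6, -22.5]] [[-34.7, 0.6, -15.0]]
```

View pics/f.png

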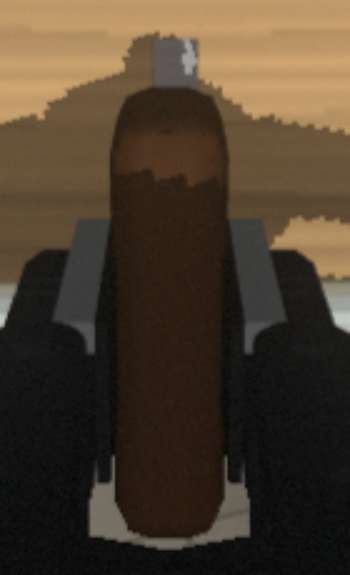

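```bash
echo '{"plan": [[-0.5,1.2,10,0,0,0,10],[0,0,20,0,0,0,10],[0,0,15,0,0,0,10],[0,0,10,0,0,0,10],[0,0,5,0,0,0,10],[0,0,2,0,0,0,10],[0,0,0,0,0,0,10],[0,0,0,0,0,0,10]]}' > next.json && python3 -m inch next.json
echo '{"plan": [[0,0,2,0,0,0,10],[0,0,1,0,0,0,10],[0,0,0,0,0,0,10]]}' > next.json && python3 -m inch next.json
echo '{"plan": [[0,0,1,0,0,0,10],[0,0,1,0,0,0,10],[0,0,0,0,0,0,10]]}' > next.json && python3 -m inch next.json
```

```text
t: 12.22
tcp_pos: [492.9, -166.3, 165.8]
orientation: [[0.296, 0.955, 0.001], [0.955, -0.296, -0.0], [0.0, 0.001, -1.0]]
ft_force: [-0.5, 0.0, -1.2]
width: 14.6
grip_force: 68.9
t: 12.6
tcp_pos: [492.4, -166.1, 162.2]
orientation: [[0.296, 0.955, -0.0], [0.955, -0.296, 0.0], [0.0, -0.0, -1.0]]
ft_force: [0.5, 0.6, -1.3]
width: 14.6
grip_force: 68.9
t: 12.98
tcp_pos: [492.4, -166.1, 160.2]
orientation: [[0.296, 0.955, -0.0], [0.955, -0.296, 0.0], [0.0, -0.0, -1.0]]
ft_force: [-0.2, 0.3, -1.2]
width: 14.9
grip_force: 68.9
```

```bash
for i in 1 2; do echo '{"plan": [[0,0,1,0,0,0,10],[0,0,0,0,0,0,10]]}' > next.json && python3 -m inch next.json | egrep 'tcp|ft_'; done; echo '{"plan": [[0,0,1,0,0,0,10],[0,0,0,0,0,0,10]]}' > next.json && python3 -m inch next.json
```

```text
tcp_pos: [492.5, -166.1, 159.2]
ft_force: [-0.5, 0.4, -1.0]
tcp_pos: [492.5, -166.1, 158.2]
ft_force: [0.2, 0.2, -0.7]
t: 13.72
tcp_pos: [492.4, -166.1, 157.2]
orientation: [[0.296, 0.955, -0.0], [0.955, -0.296, 0.0], [0.0, -0.0, -1.0]]
ft_force: [0.5, 0.2, 0.1]
width: 14.9
grip_force: 68.9
```

```bash
echo '{"plan": [[0,0,1,0,0,0,10],[0,0,0,0,0,0,10]]}' > next.json && python3 -m inch next.json| egrep 'tcp|ft_';  echo '{"plan": [[0,0,1,0,0,0,10],[0,0,0,0,0,0,10]]}' > next.json && python3 -m inch next.json| egrep 'tcp|ft_'
```

```text
tcp_pos: [492.5, -166.1, 156.2]
ft_force: [0.0, 0.4, -1.8]
tcp_pos: [492.4, -166.1, 155.2]
ft_force: [-0.4, 0.3, -1.4]
```

Free: the foot is going into the slot. Next comes the toggle.

```bash
for i in 1; do echo '{"plan": [[0,0,1,0,0,0,10],[0,0,0,0,0,0,10]]}' > next.json && python3 -m inch next.json| egrep 'tcp|ft_';  echo '{"plan": [[0,0,1,0,0,0,10],[0,0,0,0,0,0,10]]}' > next.json && python3 -m inch next.json| egrep 'tcp|ft_'; echo '{"plan": [[0,0,1,0,0,0,10],[0,0,0,0,0,0,10]]}' > next.json && python3 -m inch next.json| egrep 'tcp|ft_'; done
```

```text
tcp_pos: [492.4, -166.1, 154.2]
ft_force: [-0.7, -0.4, -1.0]
tcp_pos: [492.4, -166.1, 153.2]
ft_force: [-0.2, 0.1, -0.3]
tcp_pos: [492.4, -166.1, 152.2]
ft_force: [-0.1, 0.2, -0.9]
```

```bash
for i in 1; do echo '{"plan": [[0,0,1,0,0,0,10],[0,0,0,0,0,0,10]]}' > next.json && python3 -m inch next.json| egrep 'tcp|ft_';  echo '{"plan": [[0,0,1,0,0,0,10],[0,0,0,0,0,0,10]]}' > next.json && python3 -m inch next.json| egrep 'tcp|ft_'; echo '{"plan": [[0,0,1,0,0,0,10],[0,0,0,0,0,0,10]]}' > next.json && python3 -m inch next.json| egrep 'tcp|ft_'; done
```

```text
tcp_pos: [492.4, -166.1, 151.2]
ft_force: [0.8, -0.2, -0.9]
tcp_pos: [492.4, -166.1, 150.2]
ft_force: [-0.2, -0.7, -1.9]
tcp_pos: [492.4, -166.1, 149.2]
ft_force: [0.8, -0.2, -0.8]
```

```bash
echo '{"plan": [[0,0,1,0,0,0,10],[0,0,1,0,0,0,10],[0,0,1,0,0,0,10],[0,0,0,0,0,0,10]]}' > next.json && python3 -m inch next.json| egrep 'tcp|ft_';  echo '{"plan": [[0,0,1,0,0,0,10],[0,0,1,0,0,0,10],[0,0,1,0,0,0,10],[0,0,0,0,0,0,10]]}' > next.json && python3 -m inch next.json| egrep 'tcp|ft_'; echo '{"plan": [[0,0,1,0,0,0,10],[0,0,0,0,0,0,10]]}' > next.json && python3 -m inch next.json| egrep 'tcp|ft_'
```

```text
tcp_pos: [492.4, -166.1, 146.2]
ft_force: [0.3, 0.2, -1.6]
tcp_pos: [492.4, -166.1, 143.2]
ft_force: [-0.7, 0.7, -2.2]
tcp_pos: [492.6, -166.2, 142.6]
ft_force: [-0.2, 0.1, 0.5]
```

```bash
echo '{"plan": [[0,0,1,0,0,0,10],[0,0,0,0,0,0,10]]}' > next.json && python3 -m inch next.json| egrep 'tcp|ft_';  echo '{"plan": [[0,0,1,0,0,0,10],[0,0,0,0,0,0,10]]}' > next.json && python3 -m inch next.json| egrep 'tcp|ft_'
```

```text
tcp_pos: [492.7, -166.2, 141.9]
ft_force: [-0.9, -0.1, 5.4]
tcp_pos: [492.7, -166.2, 140.8]
ft_force: [-1.3, 1.0, 5.2]
```

```bash
echo '{"plan": [[0,0,1,0,0,0,10],[0,0,1,0,0,0,10],[0,0,1,0,0,0,10],[0,0,1,0,0,0,10],[0,0,0,0,0,0,10]]}' > next.json && python3 -m inch next.json 90| egrep 'tcp|ft_|width';  echo '{"plan": [[0,0,1,0,0,0,10],[0,0,1,0,0,0,10],[0,0,1,0,0,0,10],[0,0,1,0,0,0,10],[0,0,0.5,0,0,0,10],[0,0,0,0,0,0,10]]}' > next.json && python3 -m inch next.json
```

```text
tcp_pos: [492.8, -166.2, 137.3]
ft_force: [-2.0, 0.7, 9.1]
width: 13.9
t: 18.85
tcp_pos: [492.8, -166.3, 133.4]
orientation: [[0.296, 0.955, 0.001], [0.955, -0.296, 0.001], [0.001, 0.001, -1.0]]
ft_force: [-2.9, 1.3, 12.0]
width: 14.0
grip_force: 93.3
```

```bash
echo '{"plan": [[0,0,1,0,0,0,10],[0,0,0,0,0,5,10],[0,0,0,0,0,5,10],[0,0,0,0,0,5,10],[0,0,0,0,0,5,10],[0,0,0,0,0,0,10]]}' > next.json && python3 -m inch next.json| egrep 'tcp|ft_|width';python3 -c "
from plant import *;print(telemetry.state()['torque'])"; echo '{"plan": [[0,0,0,0,0,5,10],[0,0,0,0,0,5,10],[0,0,0,0,0,5,10],[0,0,0,0,0,5,10],[0,0,0,0,0,0,10]]}' > next.json && python3 -m inch next.json; python3 -c "
from plant import *;print(telemetry.state()['torque'])"
```

```text
tcp_pos: [495.1, -167.4, 133.3]
ft_force: [-0.6, 0.1, 12.2]
width: 14.1
[ 0.0494316   0.19565018 -0.03949576]
t: 20.23
tcp_pos: [495.5, -167.7, 133.5]
orientation: [[0.841, 0.541, 0.007], [0.541, -0.841, -0.003], [0.004, 0.006, -1.0]]
ft_force: [-0.3, 0.3, 12.1]
width: 14.3
grip_force: 93.4
[ 0.03802547  0.06714009 -0.00200204]
```

```bash
echo '{"plan": [[0,0,1,0,0,0,10],[0,0,0,0,0,5,10],[0,0,0,0,0,5,10],[0,0,0,0,0,5,10],[0,0,0,0,0,5,10],[0,0,0,0,0,5,10],[0,0,0,0,0,0,10]]}' > next.json && python3 -m inch next.json| egrep 'tcp|ft_|width';python3 -c "
from plant import *;print(telemetry.state()['torque'])"; echo '{"plan": [[0,0,0,0,0,5,10],[0,0,0,0,0,5,10],[0,0,0,0,0,5,10],[0,0,0,0,0,5,10],[0,0,0,0,0,4,10],[0,0,0,0,0,0,10]]}' > next.json && python3 -m inch next.json; python3 -c "
from plant import *;print(telemetry.state()['torque'])"
```

```text
tcp_pos: [495.6, -168.0, 132.6]
ft_force: [0.1, -0.2, 12.4]
width: 13.9
[-0.11897964  0.00138041  0.05781712]
t: 21.85
tcp_pos: [495.5, -168.2, 132.6]
orientation: [[0.96, -0.28, 0.007], [-0.28, -0.96, -0.004], [0.008, 0.002, -1.0]]
ft_force: [-0.2, -0.3, 11.6]
width: 14.1
grip_force: 93.5
[-0.07670085 -0.01389105 -0.02129036]
```

```bash
echo '{"plan": [[0,0,0,0,0,1,10],[0,0,-1,0,0,0,10],[0,0,-1,0,0,0,10],[0,0,-1,0,0,0,10],[0,0,0,0,0,0,10]]}' > next.json && python3 -m inch next.json| egrep 'tcp|ft_|width'; echo '{"plan": [[0,0,-1,0,0,0,10],[0,0,0,0,0,0,10]]}' > next.json && python3 -m inch next.json| egrep 'tcp|ft_|width';echo '{"plan": [[0,0,-1,0,0,0,10],[0,0,0,0,0,0,10]]}' > next.json && python3 -m inch next.json| egrep 'tcp|ft_|width'; echo '{"plan": [[0,0,-1,0,0,0,10],[0,0,0,0,0,0,10]]}' > next.json && python3 -m inch next.json
```

```text
tcp_pos: [495.5, -168.2, 135.4]
ft_force: [1.0, -1.0, 10.1]
width: 14.0
tcp_pos: [495.4, -168.2, 136.2]
ft_force: [0.3, -0.8, 9.5]
width: 14.0
tcp_pos: [495.4, -168.2, 137.1]
ft_force: [0.7, -1.3, 8.7]
width: 13.9
t: 23.22
tcp_pos: [495.4, -168.1, 138.0]
orientation: [[0.955, -0.296, 0.007], [-0.296, -0.955, -0.004], [0.008, 0.002, -1.0]]
ft_force: [0.9, -1.2, 7.9]
width: 14.0
grip_force: 93.0
```

```bash
echo '{"plan": [[0,0,-1,0,0,0,10],[0,0,0,0,0,0,10]]}' > next.json && python3 -m inch next.json| egrep 'tcp|ft_|width';echo '{"plan": [[0,0,-1,0,0,0,10],[0,0,0,0,0,0,10]]}' > next.json && python3 -m inch next.json
```

```text
tcp_pos: [495.4, -168.2, 138.9]
ft_force: [2.4, -0.6, 7.6]
width: 14.2
t: 23.72
tcp_pos: [495.2, -168.0, 139.2]
orientation: [[0.955, -0.296, 0.006], [-0.296, -0.955, -0.004], [0.007, 0.002, -1.0]]
ft_force: [3.7, -2.6, 5.3]
width: 14.2
grip_force: 92.4
```

```bash
echo '{"plan": [[0,0,-0.6,0,0,0,10],[0,0,0,0,0,0,10]]}' > next.json && python3 -m inch next.json| egrep 'tcp|ft_|width';echo '{"plan": [[0,0,-0.6,0,0,0,10],[0,0,0,0,0,0,10]]}' > next.json && python3 -m inch next.json
```

```text
tcp_pos: [495.1, -168.0, 139.5]
ft_force: [5.3, -3.3, 3.8]
width: 14.2
t: 24.22
tcp_pos: [495.1, -167.9, 139.7]
orientation: [[0.955, -0.296, 0.006], [-0.296, -0.955, -0.004], [0.007, 0.003, -1.0]]
ft_force: [5.8, -4.2, 0.6]
width: 13.8
grip_force: 91.8
```

```bash
echo '{"plan": [[0,0,0,0,0,0,16],[0,0,0,0,0,0,20],[0,0,0,0,0,0,30],[0,0,0,0,0,0,45],[0,0,0,0,0,0,60],[0,0,0,0,0,0,60],[0,0,0,0,0,0,60]]}' > next.json && python3 -m inch next.json 20; echo '{"plan": [[0,0,-5,0,0,0,60],[0,0,-15,0,0,0,60],[0,0,-25,0,0,0,60],[0,0,-25,0,0,0,60],[0,0,-20,0,0,0,60],[0,0,-10,0,0,0,60],[0,0,0,0,0,0,60]]}' > next.json && python3 -m inch next.json
python3 - <<'E'
from h import *
for c in ['top','wrist']:
    s=telemetry.state();P=(np.array(s['tcp_pos']),np.array(s['orientation']))
    p,d=get_image(c);C=cam(c,P);print(c,[(np.round(m['location'],1),round(m['conf'],2)) for m in mark_of(c,'rod')[:1]])
    for m in regions_of(c,'rod')[:1]:
        Q=pts(d,m['region'],C);print(np.percentile(Q[:,2],[50,90]),rect(Q[Q[:,2]>150]) if (Q[:,2]>150).sum()>5 else '')
cv2.imwrite('pics/g.png',cv2.cvtColor(p,cv2.COLOR_RGB2BGR))
E
```

```text
t: 25.1
tcp_pos: [492.5, -166.1, 139.0]
orientation: [[0.955, -0.296, -0.0], [-0.296, -0.955, 0.0], [-0.0, -0.0, -1.0]]
ft_force: [-0.6, -0.4, 0.2]
width: 60.3
grip_force: 0.0
t: 25.98
tcp_pos: [492.9, -166.4, 239.9]
orientation: [[0.955, -0.296, 0.002], [-0.296, -0.955, -0.0], [0.002, -0.0, -1.0]]
ft_force: [0.9, 0.0, 0.7]
width: 59.7
grip_force: 0.0
top [(array([ 495.3, -166.6,   88.7]), 0.75)]
[159.29203924 162.08551868] (array([ 459.1, -122.4]), array([ 30.2, 134.4]), 34.2)
wrist [(array([ 494.7, -166.9,   84. ]), 0.86)]
[161.13873229 162.31578337] (array([ 495.1, -166.5]), array([16. , 62.9]), 72.4)
```

View pics/g.png

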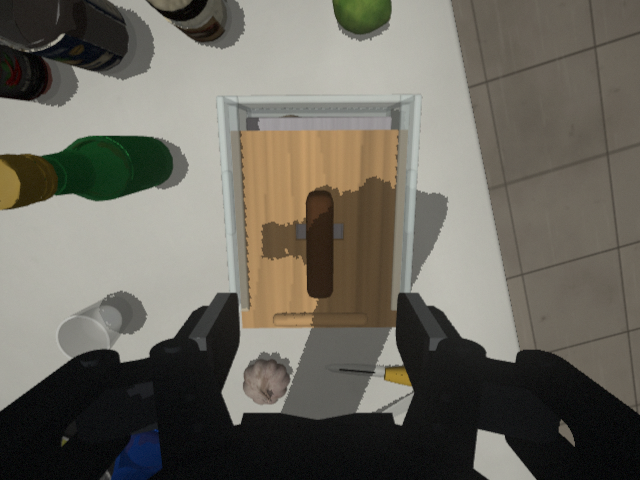

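The picture shows the rod seated at (319,243): handle along the tub's x, top about 161 mm up (origin about 88 mm). The glass is upright at (85,330), and the gripper is clear.

```bash
python3 -c "
from plant import *;print(sign_off())"
```

```text
the job is handed in; nothing more can be done
None
```

The rod is locked under the press lid and released with its origin about 88 mm up, forces stayed below about 14 N at the readings I took, nothing in view was knocked over, and the job was handed in at about 26 s (the hand-in returned no verdict).

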